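# Open the battery hatch of an upturned kitchen scale by its concealed catch

### The arm

A 6-joint arm with a two-finger parallel gripper is mounted at the origin on a cart in front of the work surface, level with it; the furniture and walls round the work are solid. World frame = base frame: x ahead of the robot, y to its left, z up, the work surface at z = 0. Lengths are in m, angles in rad, forces in N, time in s.
With the tool pointing down it reaches from about 0.25 to 0.725 m from the base axis. Payload 4 kg.
Tool frame: the origin (TCP) lies at the centre of the arm's flange, where the gripper is bolted on; the fingertips stand 173 mm ahead of it and the grasp point (between the pads) lies 155 mm ahead of it; x points along the fingers, z is the direction in which the jaws open and shut, and the axes are right-handed (so a half turn about x gives the same grasp; the last joint's range is limited). The gripper opens to 85 mm and grips with 20 to 120 N. Pads are 22 mm wide; open, the fingers measure 114 mm over their backs; the gripper's body (76 mm by 85 mm) begins 54 mm behind the grasp point. The pads swing forward as they close: fully open they stand 13 mm farther back than shut.
Start: joints at [1.13, 0.241, 0.005, 1.335, 0, 1.571], TCP at [0.213, 0.452, 0.405] pointing down, gripper open.
Joint ranges: [-2.72, 2.72], [-1.05, 1.87], [-1.09, 1.28], [-1.99, 2.15], [-1.42, 1.44], [-3.14, 3.14]. Speed limits (rad/s): [2.79, 2.79, 3.14, 3.14, 3.14, 3.14].

### API

Orientations are given as a unit quaternion [x, y, z, w].
In Python, from workcell import bot gives the robot as it stands.
- The arm moves only by the tool arm_command, never from a script. Its argument "moves" is one flat list of numbers, 7 for each row, row after row: the shift along the tool's x, y, z in m, then the turn, a rotation vector about the tool's x, y, z in rad, then the closure, from -1 (fully open) to 1 (shut). A call has 1 to 20 rows; each row shifts and turns the pose as measured when the row begins, along the tool's axes as they then stand; what a row does not reach is not made up. A row lasts 1/12 s, in which the tool goes at most 41.7 mm and 7.16 degrees, less where a joint would pass 70% of its speed; a pose out of reach is approached as far as the arm can. A call with a gripper value outside its range is refused whole. The fingers move at their own pace and stop on an object; the grip force is fixed at half the most. Time passes only in rows, so rows that do not move let the fingers close. It gives the time, the measured TCP pose, the force and the opening at its end, in the units of the state.
- bot.get_obs(): the state, without advancing time (a new reading comes with each control period).
- bot.camera(name): name is "scene" or "top" or "wrist"; returns the picture (420x560x3 uint8, red, green, blue); there is no depth.
- bot.get_calibration(name): a dict with "mtx" (3x3 intrinsics, pixels), "dist" ([k1, k2, p1, p2, k3] as OpenCV has them; the pictures are not rectified), "world_from_camera" (4x4, takes a point from camera to world coordinates); the wrist camera has in their place "mount" (4x4, takes a point from camera to tool coordinates, whose origin is the TCP and whose axes are the tool frame's). Camera axes: x right, y up, looking along -z (the intrinsics and any distortion apply to the point x, -y, -z); pixel columns grow to the right and rows downward; lengths in m; the calibration is good to about 2 mm. A picture is of the moment at which its call begins: read the wrist's pose just before it. get_calibration takes no time and is no camera call.
- bot.job_done(): hands the job in, once; it reports no verdict.
The state is a dict: "clock": time; "joint_pos": joint angles; "joint_vel": joint speeds; "tau": joint torques, N m; "eef_pos": TCP position; "tool_rot": TCP orientation; "ft_force": force on the tool from outside, world axes, zero at the start; "ft_torque": the same for the moment, N m; "grip_width": finger opening in m.
Only numpy, scipy, OpenCV 4.12 (cv2) and the standard library are available. Lean on these libraries where they do the work, as an engineer would, in place of code of your own. Each camera call takes 0.05 s, during which the arm holds its last target.

### The job

The kitchen scale lies face down because its batteries need changing: feel with a fingertip along the shallow groove in front of its battery hatch for the concealed catch, an unmarked pad sunk in the groove's floor, and press it so that the hatch springs up. Then push the hatch door over with a finger until it rests fully open against its stop, so that the batteries can be got at. Press lightly, grip and lift nothing, and leave the scale and the things round it where they are.

Things in the scene. Friction and masses are not known exactly. Their poses are not given: they have to be found in the camera images.
- scale: Kitchen scale lying face down, loose, about 1.6 kg: flat grey box 220 (its x) x 330 (its y) mm; its underside faces up as a flat panel 50 mm above the origin (centre of the face on the worktop; z up). Rubber feet 4.5 mm high at the panel's corners (x +-87, y +-141 mm). It slides if pushed sideways with more than some 8 N
- groove_mid (a point): middle of the floor of a groove in the scale's panel, 48.5 mm above the worktop, at scale x -45, y 0 mm. The groove is 1.5 mm deep, 42 mm wide (x) and 144 mm long (along the scale's y), on the -x side of the battery hatch. Its floor is hard except for the catch pad, whose place along it is not given
- catch (a joint): press depth (m) of the catch pad, 39 (x) x 50 (y) mm, same grey plastic, its top 1.5 mm below the groove's floor, centred across the groove, its centre up to 42 mm either way from groove_mid along y (differs every time, stays put). 0 at rest, 0.005 fully in; spring 1.8 to 4.8 N; frees the hatch at about 0.003 to 0.0035; comes back when let go
- hatch (a joint): opening angle (rad) of the battery hatch's door: 0 shut, flush with the panel. Once freed a spring swings it up within a second to about 1.2, where it stands ajar, its free edge 59 mm above the panel; pushed on (hinge almost free) it tips over past about 1.57 and rests on its stop at 2.0, fully open; the spring does not pull it back
- hatch_edge (a point): middle of the hatch door's free edge, on its outer face. Shut, it is at scale x -10, y 0 mm. The door is 4 mm thick, 122 mm wide (y +-61) and flush with the panel when shut
- hinge_mid (a point): middle of the door's hinge line, at panel height; at scale x +53.5, y 0 mm. The hinge runs along the scale's y, 63 mm from the free edge; the door opens upward, its free edge swinging towards +x of the scale
- wine_cork: upright wine cork, 24 mm wide, 44 mm tall; bystander, standing loose on the worktop beside the scale; origin at the centre of its underside
- lemon: yellow lemon, 83x58x58 mm; bystander, standing loose on the worktop beside the scale; origin at the centre of its underside
- teaspoon: metal teaspoon, 130 mm long, lying flat; bystander, standing loose on the worktop beside the scale; origin at the centre of its underside
- honey_jar: small glass honey jar with a red lid, 58 mm wide, 68 mm tall; bystander, standing loose on the worktop beside the scale; origin at the centre of its underside
- teacup: white teacup with a handle, 91x122x72 mm; bystander, standing loose on the worktop beside the scale; origin at the centre of its underside
- sugar_bowl: small white round bowl, 67 mm wide, 40 mm tall; bystander, standing loose on the worktop beside the scale; origin at the centre of its underside

How it is judged:
On the way, in this order (a step that is already met when the one before it is completed fails the run):
1. a fingertip presses the catch pad in while the hatch is still down (value of joint catch above 0.0025 m and contact force between the fingers and scale above 1 N and value of joint hatch below 0.6 rad).
2. the hatch has sprung up and stands ajar, the catch let go (value of joint hatch above 0.9 rad and value of joint catch below 0.0012 m), for 0.1 s.
At the end, for the whole second after the job is handed in: the hatch rests open at more than 1.8 rad (stop at 2.0), the catch pad is back up within 1.2 mm, and the scale lies still, at most 30 mm from where it was (value of joint hatch above 1.8 rad and velocity of joint hatch below 0.1 rad/s and value of joint catch below 0.0012 m and distance of scale from where it was at the start of the episode below 0.03 m and linear speed of scale below 0.01 m/s); the robot touches nothing.
It fails at once if the scale is lifted or tipped (height (world z) of scale above 0.012 m or angle between scale's own z axis and vertical above 0.1 rad).
It fails at once if the scale is pushed more than 40 mm (distance of scale from where it was at the start of the episode above 0.04 m).
It fails at once if the fingers press on the scale with more than 50 N (contact force between the fingers and scale above 50 N).
It fails at once if a bystander is lifted or moved by more than 30 mm (distance of any of wine_cork, lemon, teaspoon, honey_jar, teacup, sugar_bowl from where it was at the start of the episode above 0.03 m).
It also fails if it takes over 64 s, if anything falls off the work surface, if the arm or the gripper's body presses on something with over 40 N, if the wrist force passes 120 N, or if a joint passes its speed limit or range.

## Working session

There is one attempt and no reset: what is moved stays moved. The work goes in short steps, Python scripts to look and compute and a tool call to move; the robot and the scene stay as the last step left them, time stands still between calls to the robot, and variables do not carry over. Pictures are saved under pics/ and viewed, and the job is handed in when it is done.

Besides the shell and the picture viewer there is one more tool, called after "Call:" as name(argument=value, ...), one argument or row to a line, values as JSON. arm_command: Moves the arm, as the interface text tells. Its arguments: {"type":"object","properties":{"moves":{"type":"array"}},"required":["moves"]}

```bash
mkdir -p pics; ls
python3 - <<'E'
from workcell import bot
import cv2,numpy as np
np.set_printoptions(precision=4,suppress=True)
o=bot.get_obs();print(o)
for n in ["scene","top","wrist"]:
    cv2.imwrite(f"pics/{n}0.png",cv2.cvtColor(bot.camera(n),cv2.COLOR_RGB2BGR)); print(n,bot.get_calibration(n))
E
```

```text
pics
{'clock': 0.0, 'joint_pos': array([1.13  , 0.2414, 0.0037, 1.3352, 0.    , 1.5708]), 'joint_vel': array([-0.0007, -0.0012,  0.0003,  0.0005, -0.0002, -0.0015]), 'tau': array([ -0.0005, -37.2316,  25.2411,   0.0172,   0.0001,  -0.    ]), 'eef_pos': array([0.2132, 0.4519, 0.4038]), 'tool_rot': array([-0.379 ,  0.5978,  0.3782,  0.5966]), 'ft_force': array([ 0.1364, -0.0845,  0.9076]), 'ft_torque': array([-0.033 , -0.0082,  0.0191]), 'grip_width': 0.08518538224676239}
scene {'mtx': array([[488.3744,   0.    , 277.694 ],
       [  0.    , 488.3744, 214.6669],
       [  0.    ,   0.    ,   1.    ]]), 'dist': array([-0.0301,  0.    ,  0.    ,  0.    ,  0.    ]), 'world_from_camera': array([[-0.6744,  0.3159, -0.6673, -0.4669],
       [-0.7382, -0.2722,  0.6172,  0.9238],
       [ 0.0133,  0.9089,  0.4168,  0.6851],
       [ 0.    ,  0.    ,  0.    ,  1.    ]])}
top {'mtx': array([[403.3546,   0.    , 276.9991],
       [  0.    , 403.3546, 207.2441],
       [  0.    ,   0.    ,   1.    ]]), 'dist': array([-0.0175,  0.    ,  0.    ,  0.    ,  0.    ]), 'world_from_camera': array([[ 0.0003,  0.9945, -0.1052,  0.3732],
       [-1.    , -0.0002, -0.0044, -0.0149],
       [-0.0044,  0.1052,  0.9944,  1.3239],
       [ 0.    ,  0.    ,  0.    ,  1.    ]])}
wrist {'mtx': array([[326.4067,   0.    , 276.8257],
       [  0.    , 326.4067, 214.0708],
       [  0.    ,   0.    ,   1.    ]]), 'dist': array([-0.0377,  0.    ,  0.    ,  0.    ,  0.    ]), 'mount': array([[-0.0008,  0.2733, -0.9619,  0.031 ],
       [ 0.0015,  0.9619,  0.2733,  0.0702],
       [ 1.    , -0.0012, -0.0012,  0.0012],
       [ 0.    ,  0.    ,  0.    ,  1.    ]])}
```

View pics/top0.png

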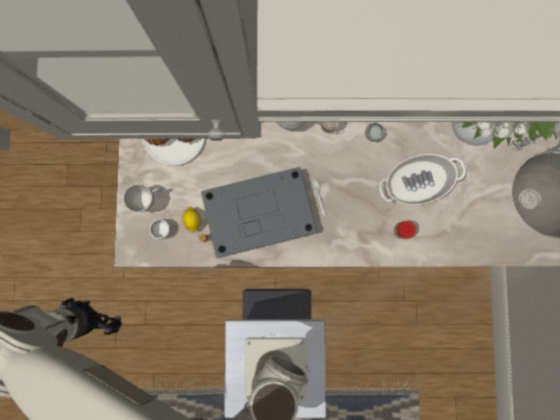

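View pics/scene0.png

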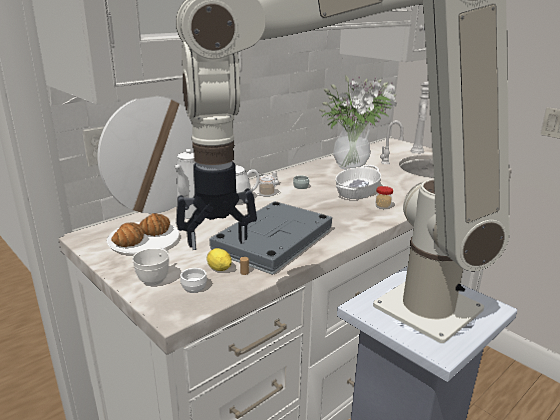

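View pics/wrist0.png

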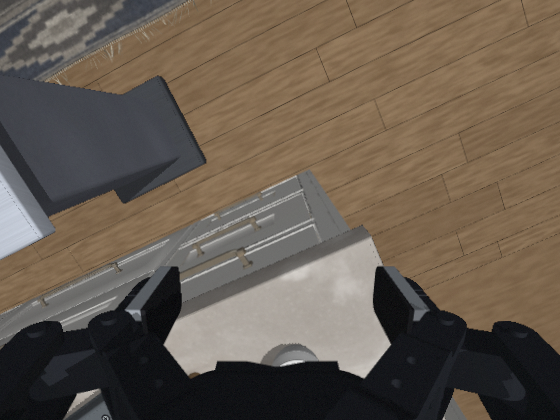

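The top view shows the scale around (260,212), with its feet at about (210,196), (295,174), (309,227) and (221,249). Next I'll zoom in and measure.

Run:
```python
import cv2
i=cv2.imread("pics/top0.png");cv2.imwrite("pics/topz.png",cv2.resize(i[155:270,130:335],None,fx=3.9,fy=3.9,interpolation=cv2.INTER_CUBIC))
i=cv2.imread("pics/scene0.png");cv2.imwrite("pics/scz.png",cv2.resize(i[180:290,180:350],None,fx=4.5,fy=4.5,interpolation=cv2.INTER_CUBIC))
```

```text
(no output)
```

View pics/topz.png

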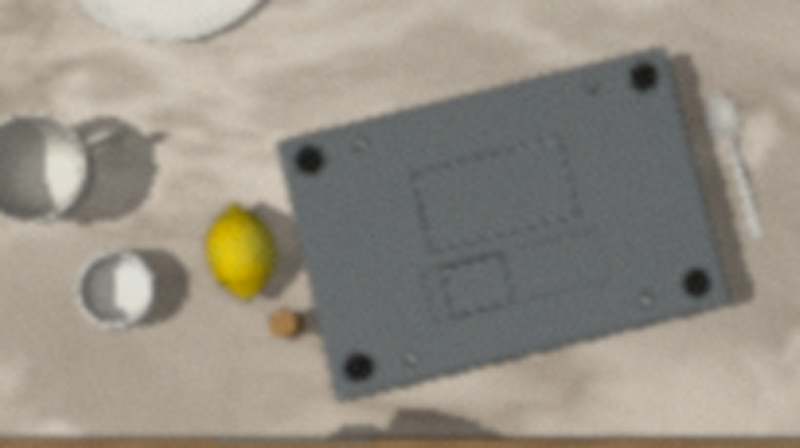

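View pics/scz.png

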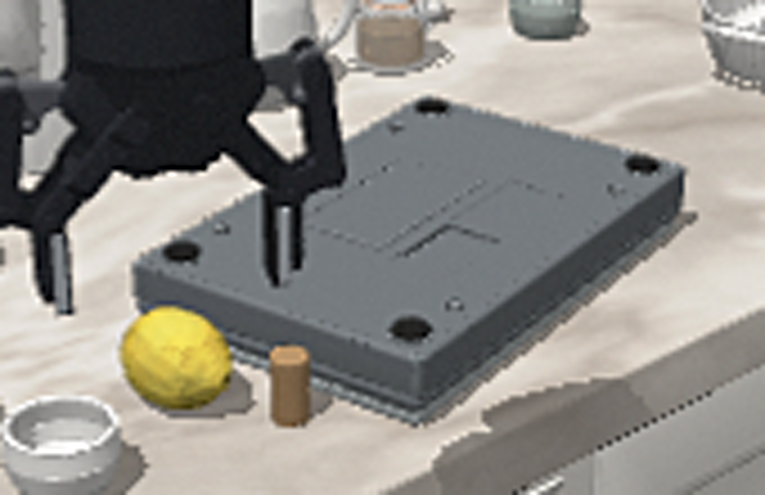

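The zoomed top view shows the hatch outline at (410–580, 140–250) and, nearer the robot, the groove at (430–610, 240–320). A dashed rectangle in the groove at about (475,285) may be the catch. I'll compute the poses from the feet.

```bash
cat > h.py <<'E'
from workcell import bot
import cv2,numpy as np
from scipy.spatial.transform import Rotation as R
np.set_printoptions(precision=4,suppress=True)
def ray(name,uv,z,T=None):
    c=bot.get_calibration(name);T=c["world_from_camera"] if T is None else T
    p=cv2.undistortPoints(np.array(uv,float).reshape(-1,1,2),c["mtx"],c["dist"]).reshape(-1,2)
    d=np.c_[p[:,0],-p[:,1],-np.ones(len(p))]@T[:3,:3].T
    o=T[:3,3];return o+d*((z-o[2])/d[:,2])[:,None]
def blobs(img,roi,thr):
    u0,v0,u1,v1=roi;g=img[v0:v1,u0:u1].max(2)
    n,l,s,c=cv2.connectedComponentsWithStats((g<thr).astype(np.uint8))
    out=[]
    for k in range(1,n):
        if 8<s[k,4]<200:
            w=np.where(l==k,thr-g.astype(float),0);ys,xs=np.nonzero(w);ww=w[ys,xs]
            out.append((u0+(xs*ww).sum()/ww.sum(),v0+(ys*ww).sum()/ww.sum(),s[k,4]))
    return out
E
python3 - <<'E'
from h import *
i=cv2.cvtColor(cv2.imread("pics/top0.png"),cv2.COLOR_BGR2RGB)
b=blobs(i,(200,165,322,258),60);print(np.array(b))
s=cv2.cvtColor(cv2.imread("pics/scene0.png"),cv2.COLOR_BGR2RGB)
bs=blobs(s,(205,195,335,265),50);print(np.array(bs))
print(ray("scene",np.array(bs)[:,:2],.0545))
P=ray("top",np.array(b)[:,:2],.0545);print(P)
def zoom(p):return [(130+(x+.5)/3.9-.5,155+(y+.5)/3.9-.5) for x,y in p]
print("rect zoom hatch",ray("top",zoom([(412,172),(565,138),(580,215),(430,250)]),.05))
print("pad",ray("top",zoom([(440,262),(503,252),(512,302),(455,318)]),.0485), "groove",ray("top",zoom([(422,268),(597,233),(610,275),(435,320)]),.0485))
print("cork,lemon,spoon",ray("top",zoom([(285,322),(240,250),(720,105),(755,235),]),.02))
E
```

```text
[[294.6461 174.2425  32.    ]
 [208.8876 195.6346  33.    ]
 [308.1492 227.0475  32.    ]
 [221.6254 248.7259  32.    ]]
[[275.5971 203.5743  12.    ]
 [322.4097 216.3854  17.    ]
 [220.0568 235.8842  24.    ]
 [271.1388 253.0204  30.    ]]
[[ 0.6112 -0.0633  0.0545]
 [ 0.4432 -0.1059  0.0545]
 [ 0.5429  0.2101  0.0545]
 [ 0.3744  0.1673  0.0545]]
[[ 0.6134 -0.0656  0.0545]
 [ 0.5446  0.2072  0.0545]
 [ 0.4448 -0.1074  0.0545]
 [ 0.3768  0.1642  0.0545]]
rect zoom hatch [[ 0.5352  0.1237  0.05  ]
 [ 0.5632 -0.0013  0.05  ]
 [ 0.4999 -0.0135  0.05  ]
 [ 0.4714  0.1083  0.05  ]]
pad [[0.4617 0.1002 0.0485]
 [0.4699 0.0491 0.0485]
 [0.4292 0.0416 0.0485]
 [0.4163 0.0877 0.0485]] groove [[ 0.4568  0.1148  0.0485]
 [ 0.4854 -0.0274  0.0485]
 [ 0.4511 -0.0379  0.0485]
 [ 0.4147  0.1039  0.0485]]
cork,lemon,spoon [[ 0.4139  0.2308  0.02  ]
 [ 0.4737  0.2695  0.02  ]
 [ 0.5956 -0.131   0.02  ]
 [ 0.4862 -0.159   0.02  ]]
```

```bash
cat >> h.py <<'E'
C=np.array([.4939,.0508]);yaw=.2462
SX=np.array([np.cos(yaw),np.sin(yaw)]);SY=np.array([-SX[1],SX[0]])
def S(x,y,z): return np.r_[C+x*SX+y*SY,z]
def plan(tip,sign=1,L=.173):
    o=bot.get_obs();Rc=R.from_quat(o["tool_rot"])
    X=np.array([0,0,-1.]);Z=np.r_[SY,0]*sign;Y=np.cross(Z,X)
    Rt=R.from_matrix(np.c_[X,Y,Z])
    tcp=np.array(tip)+[0,0,L]
    print("tcp goal",tcp,"now",o["eef_pos"],"d world",tcp-o["eef_pos"])
    print("shift tool now",Rc.inv().apply(tcp-o["eef_pos"]),"shift if aligned",Rt.inv().apply(tcp-o["eef_pos"]),"rotvec",(Rc.inv()*Rt).as_rotvec())
    print("clock",o["clock"],"F",o["ft_force"],"j",o["joint_pos"],"w",o["grip_width"])
E
python3 - <<'E'
from h import *
Rc=R.from_quat(bot.get_obs()["tool_rot"]);print(Rc.as_matrix())
plan(S(-.045,.030,.09),1);plan(S(-.045,.030,.09),-1)
E
```

```text
[[-0.0007 -0.9044  0.4267]
 [-0.0015  0.4267  0.9044]
 [-1.     -0.     -0.0016]]
tcp goal [0.4429 0.0689 0.263 ] now [0.2132 0.452  0.404 ] d world [ 0.2297 -0.3831 -0.141 ]
shift tool now [ 0.1414 -0.3712 -0.2482] shift if aligned [ 0.141  -0.1294 -0.4275] rotvec [-0.687  -0.0016 -0.0005]
clock 0.15 F [ 0.022  -0.1551  0.1945] j [ 1.13    0.2412  0.004   1.3352 -0.      1.5708] w 0.08538431902827132
tcp goal [0.4429 0.0689 0.263 ] now [0.2132 0.452  0.404 ] d world [ 0.2297 -0.3831 -0.141 ]
shift tool now [ 0.1414 -0.3712 -0.2482] shift if aligned [0.141  0.1294 0.4275] rotvec [ 2.4546 -0.0007  0.002 ]
clock 0.15 F [ 0.022  -0.1551  0.1945] j [ 1.13    0.2412  0.004   1.3352 -0.      1.5708] w 0.08538431902827132
```

Call:
arm_command(
  moves=[0,0,0,-0.115,0,0,1,0,0,0,-0.115,0,0,1,0,0,0,-0.115,0,0,1,0,0,0,-0.115,0,0,1,0,0,0,-0.115,0,0,1,0,0,0,-0.112,0,0,1,0,-0.01,-0.033,0,0,0,1,0,-0.01,-0.033,0,0,0,1,0,-0.01,-0.033,0,0,0,1,0,-0.01,-0.033,0,0,0,1,0,-0.01,-0.033,0,0,0,1,0,-0.01,-0.033,0,0,0,1,0,-0.01,-0.033,0,0,0,1,0,-0.01,-0.033,0,0,0,1,0,-0.01,-0.033,0,0,0,1,0,-0.01,-0.033,0,0,0,1,0,-0.01,-0.033,0,0,0,1,0,-0.01,-0.033,0,0,0,1],
)

```text
clock: 1.65
eef_pos: [0.4446, 0.0955, 0.3989]
tool_rot: [-0.568, 0.424, 0.569, 0.416]
ft_force: [0.6, 0.1, 0.1]
grip_width: 0.0002
```

Run:
```python
from h import *
plan(S(-.045,.030,.09),1)
cv2.imwrite("pics/wrist1.png",cv2.cvtColor(bot.camera("wrist"),cv2.COLOR_RGB2BGR))
```

```text
tcp goal [0.4429 0.0689 0.263 ] now [0.4446 0.0955 0.3989] d world [-0.0017 -0.0266 -0.1359]
shift tool now [ 0.1361  0.0081 -0.0242] shift if aligned [ 0.1359  0.0081 -0.0254] rotvec [ 0.0525 -0.0056 -0.0095]
clock 1.65 F [0.6369 0.0829 0.0818] j [ 0.2134  0.1582 -0.1138  1.3079 -0.0061 -0.0853] w 0.00016878768231595034
```

View pics/wrist1.png

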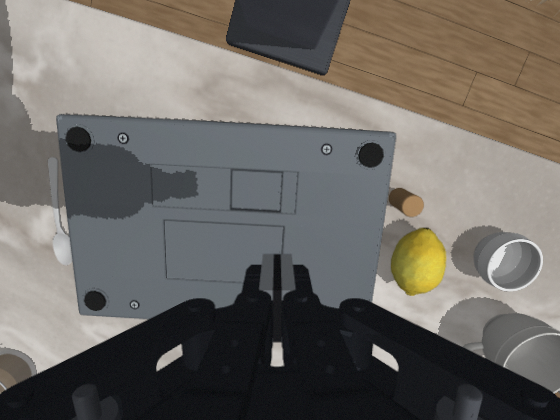

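The wrist view shows the pad rectangle at (231–283, 170–211) inside the groove (152–298, 165–213), and the feet are visible as well. I'll cross-check the pad and scale centre from this view.

Run:
```python
from h import *
o=bot.get_obs();T=np.eye(4);T[:3,:3]=R.from_quat(o["tool_rot"]).as_matrix();T[:3,3]=o["eef_pos"]
W=T@bot.get_calibration("wrist")["mount"]
def loc(P): return np.c_[(P[:,:2]-C)@SX,(P[:,:2]-C)@SY]
print("feet",loc(ray("wrist",[(78,139),(370,155),(95,300)],.0545,W)))
print("groove",loc(ray("wrist",[(152,165),(298,172),(296,213),(152,206)],.05,W)))
print("pad",loc(ray("wrist",[(232,170),(283,172),(281,211),(230,209)],.0485,W)))
plan(S(-.045,.030,.06))
```

```text
feet [[-0.0826 -0.1444]
 [-0.0803  0.1354]
 [ 0.0905 -0.1456]]
groove [[-0.0601 -0.0751]
 [-0.06    0.0683]
 [-0.0185  0.0689]
 [-0.0185 -0.0773]]
pad [[-0.0586  0.0035]
 [-0.0591  0.0537]
 [-0.0194  0.0537]
 [-0.0189  0.0019]]
tcp goal [0.4429 0.0689 0.233 ] now [0.4476 0.0914 0.3988] d world [-0.0046 -0.0225 -0.1658]
shift tool now [ 0.1661  0.0096 -0.0185] shift if aligned [ 0.1658  0.01   -0.0207] rotvec [ 0.0463 -0.0107 -0.0075]
clock 1.7 F [ 3.3684 -2.5222 -0.6969] j [ 0.2047  0.1612 -0.1104  1.306  -0.0112 -0.0877] w -2.9241202515911826e-05
```

Call:
arm_command(
  moves=[0.02,0.003,-0.006,0.04,-0.01,-0.005,1,0.03,0.003,-0.006,0,0,0,1,0.03,0.003,-0.006,0,0,0,1,0.03,0,0,0,0,0,1,0.02,0,0,0,0,0,1,0,0,0,0,0,0,1,0,0,0,0,0,0,1],
)

```text
clock: 2.28
eef_pos: [0.4455, 0.0659, 0.2647]
tool_rot: [0.556, -0.437, -0.555, -0.437]
ft_force: [0.1, -0.4, 1.0]
grip_width: 0.0002
```

Run:
```python
from h import *
plan(S(-.045,.031,.06))
```

```text
tcp goal [0.4427 0.0699 0.233 ] now [0.4455 0.0659 0.2647] d world [-0.0028  0.004  -0.0317]
shift tool now [0.0317 0.0018 0.0045] shift if aligned [0.0317 0.0018 0.0045] rotvec [-0.0086 -0.0005  0.0011]
clock 2.2833 F [ 0.1289 -0.4261  0.9705] j [ 0.1471  0.2605 -0.3602  0.9489 -0.0004 -0.0905] w 0.0001994714953595461
```

Call:
arm_command(
  moves=[0.01,0.002,0.0045,-0.008,0,0,1,0.012,0,0,0,0,0,1,0.005,0,0,0,0,0,1,0,0,0,0,0,0,1,0,0,0,0,0,0,1],
)

```text
clock: 2.7
eef_pos: [0.445, 0.0715, 0.2425]
tool_rot: [0.56, -0.432, -0.556, -0.437]
ft_force: [-0.2, 0.1, 0.1]
grip_width: -0.0
```

Run:
```python
from h import *
plan(S(-.045,.031,.047))
cv2.imwrite("pics/wrist2.png",cv2.cvtColor(bot.camera("wrist"),cv2.COLOR_RGB2BGR))
```

```text
tcp goal [0.4427 0.0699 0.22  ] now [0.445  0.0715 0.2425] d world [-0.0023 -0.0016 -0.0225]
shift tool now [ 0.0225  0.0028 -0.001 ] shift if aligned [ 0.0225  0.0026 -0.001 ] rotvec [ 0.0012 -0.001   0.0088]
clock 2.7 F [-0.1876  0.0632  0.0808] j [ 0.1594  0.2862 -0.3938  0.8819 -0.0003 -0.088 ] w -1.7179569131962572e-05
```

View pics/wrist2.png

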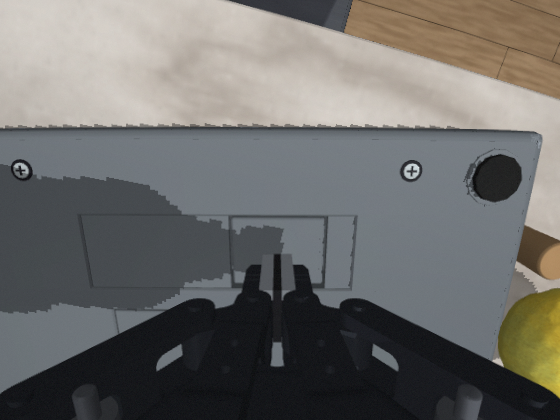

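The fingertip is centred over the pad: the fingers are at column 277 and the pad spans 230–327. Next I'll descend and feel for contact.

Call:
arm_command(
  moves=[0.008,0.0026,-0.001,0,0,0.008,1,0.008,0,0,0,0,0,1,0.002,0,0,0,0,0,1,0,0,0,0,0,0,1],
)

```text
clock: 3.08
eef_pos: [0.4441, 0.07, 0.2256]
tool_rot: [0.56, -0.433, -0.556, -0.436]
ft_force: [0.8, -0.9, 0.5]
grip_width: 0.0
```

Run:
```python
from h import *
plan(S(-.045,.031,.047))
```

```text
tcp goal [0.4427 0.0699 0.22  ] now [0.4441 0.07   0.2256] d world [-0.0014 -0.0001 -0.0056]
shift tool now [0.0056 0.0014 0.0003] shift if aligned [0.0056 0.0013 0.0003] rotvec [ 0.0012 -0.0016  0.0059]
clock 3.0833 F [ 0.8013 -0.851   0.5337] j [ 0.1566  0.3087 -0.4163  0.8398 -0.001  -0.0908] w 3.683929422387968e-05
```

Call:
arm_command(
  moves=[0.003,0.001,0,0,0,0.006,1,0.002,0,0,0,0,0,1,0,0,0,0,0,0,1],
)

```text
clock: 3.33
eef_pos: [0.4431, 0.0696, 0.2201]
tool_rot: [0.558, -0.435, -0.558, -0.434]
ft_force: [0.0, 0.3, 1.8]
grip_width: -0.0004
```

Call:
arm_command(
  moves=[0.0015,0,0,0,0,0,1,0,0,0,0,0,0,1],
)

```text
clock: 3.5
eef_pos: [0.4431, 0.0696, 0.2187]
tool_rot: [0.558, -0.435, -0.558, -0.434]
ft_force: [-0.8, -0.6, 1.9]
grip_width: 0.0005
```

Call:
arm_command(
  moves=[0.0015,0,0,0,0,0,1,0,0,0,0,0,0,1],
)

```text
clock: 3.67
eef_pos: [0.4431, 0.0696, 0.2175]
tool_rot: [0.558, -0.435, -0.558, -0.434]
ft_force: [-2.0, 0.1, 3.9]
grip_width: 0.0002
```

Call:
arm_command(
  moves=[0.0012,0,0,0,0,0,1,0,0,0,0,0,0,1],
)

```text
clock: 3.83
eef_pos: [0.443, 0.0696, 0.2166]
tool_rot: [0.558, -0.435, -0.558, -0.434]
ft_force: [-1.5, 0.6, 4.1]
grip_width: -0.0
```

Run:
```python
from h import *
plan(S(-.045,.031,.047))
cv2.imwrite("pics/scene3.png",cv2.cvtColor(bot.camera("scene"),cv2.COLOR_RGB2BGR))
```

```text
tcp goal [0.4427 0.0699 0.22  ] now [0.443  0.0696 0.2166] d world [-0.0003  0.0003  0.0034]
shift tool now [-0.0034  0.0002  0.0004] shift if aligned [-0.0034  0.0002  0.0004] rotvec [ 0.0009 -0.0015 -0.0005]
clock 3.8333 F [-1.4508  0.5761  4.1361] j [ 0.1562  0.3225 -0.4261  0.8226 -0.0015 -0.0909] w -3.2207852375595885e-05
```

View pics/scene3.png

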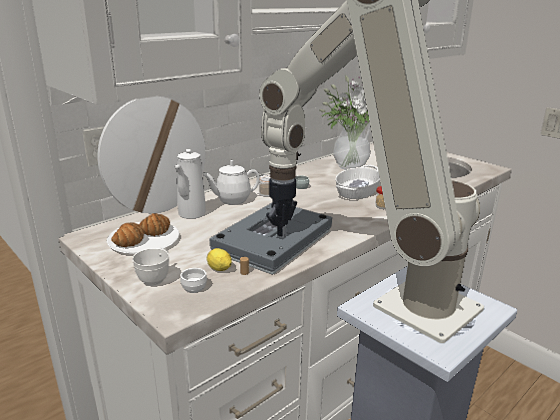

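Run:
```python
import cv2
i=cv2.imread("pics/scene3.png");cv2.imwrite("pics/s3z.png",cv2.resize(i[170:280,200:350],None,fx=5,fy=5,interpolation=cv2.INTER_CUBIC))
```

```text
(no output)
```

View pics/s3z.png

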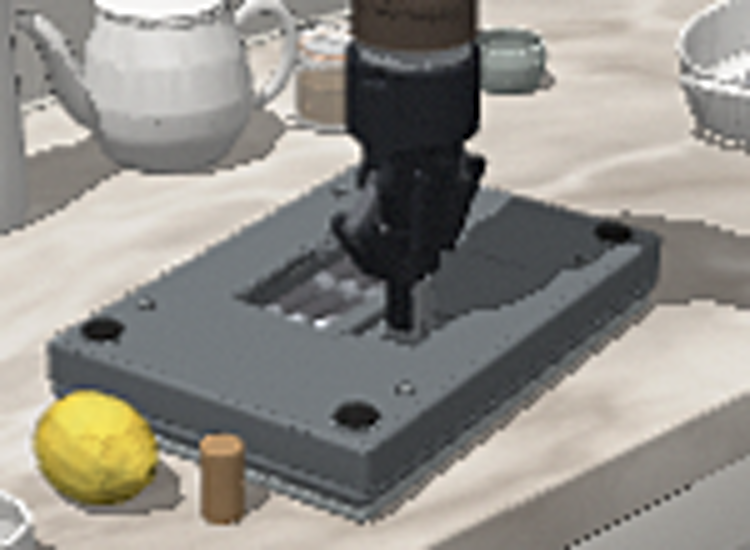

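The press freed the hatch, and the batteries are now visible. I'll lift off and look again.

Call:
arm_command(
  moves=[-0.01,0,0,0,0,0,1,-0.02,0,0,0,0,0,1,0,0,0,0,0,0,1,0,0,0,0,0,0,1,0,0,0,0,0,0,1,0,0,0,0,0,0,1,0,0,0,0,0,0,1,0,0,0,0,0,0,1],
)

```text
clock: 4.55
eef_pos: [0.4427, 0.0695, 0.2444]
tool_rot: [-0.557, 0.436, 0.558, 0.433]
ft_force: [0.7, -0.7, -0.2]
grip_width: -0.0002
```

Run:
```python
from h import *
# tip target: scale x 0, y 0, z .085
plan(S(0.0,.0,.085))
i=cv2.cvtColor(bot.camera("scene"),cv2.COLOR_RGB2BGR)
cv2.imwrite("pics/s4z.png",cv2.resize(i[170:280,200:350],None,fx=5,fy=5,interpolation=cv2.INTER_CUBIC))
```

```text
tcp goal [0.4939 0.0508 0.258 ] now [0.4427 0.0695 0.2444] d world [ 0.0512 -0.0187  0.0136]
shift tool now [-0.0137 -0.045  -0.0307] shift if aligned [-0.0136 -0.0451 -0.0307] rotvec [ 0.0008 -0.0014 -0.0033]
clock 4.55 F [ 0.7123 -0.6527 -0.1616] j [ 0.1563  0.2841 -0.3909  0.8989 -0.0017 -0.0907] w -0.00015895411680639482
```

View pics/s4z.png

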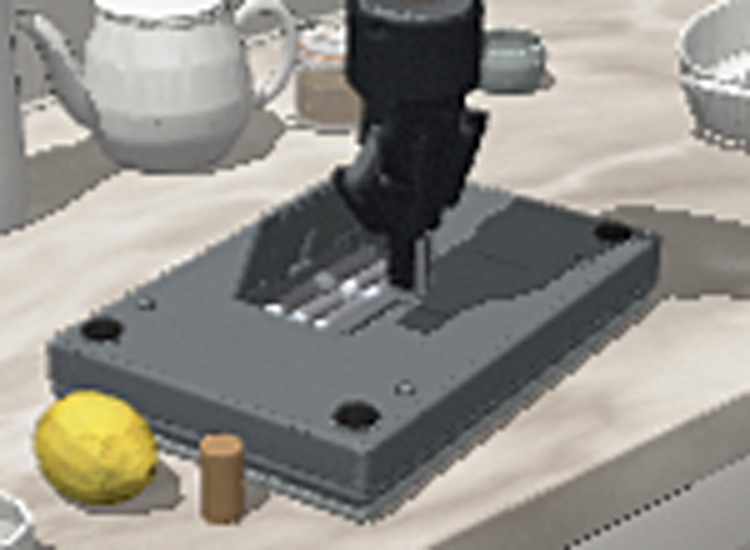

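The door stands ajar, a dark panel at (240–340, 190–300). I'll raise the tip in front of it, then push along +x.

Call:
arm_command(
  moves=[-0.014,-0.005,-0.01,0,0,0,1,0,-0.02,-0.01,0,0,0,1,0,-0.015,-0.01,0,0,0,1,0,0,0,0,0,0,1,0,0,0,0,0,0,1],
)

```text
clock: 5.02
eef_pos: [0.4884, 0.0497, 0.2562]
tool_rot: [-0.556, 0.437, 0.56, 0.431]
ft_force: [-0.4, 0.0, -0.6]
grip_width: -0.0001
```

Run:
```python
from h import *
plan(S(0.054,.0,.085))
i=cv2.cvtColor(bot.camera("scene"),cv2.COLOR_RGB2BGR)
cv2.imwrite("pics/s5z.png",cv2.resize(i[170:280,200:350],None,fx=5,fy=5,interpolation=cv2.INTER_CUBIC))
```

```text
tcp goal [0.5463 0.064  0.258 ] now [0.4884 0.0497 0.2562] d world [0.0578 0.0143 0.0018]
shift tool now [-0.0023 -0.0595 -0.0004] shift if aligned [-0.0018 -0.0596 -0.0002] rotvec [ 0.002  -0.0004 -0.0097]
clock 5.0167 F [-0.4224  0.0321 -0.5627] j [ 0.1018  0.3461 -0.2619  0.9723 -0.0018 -0.1464] w -6.429474287622536e-05
```

View pics/s5z.png

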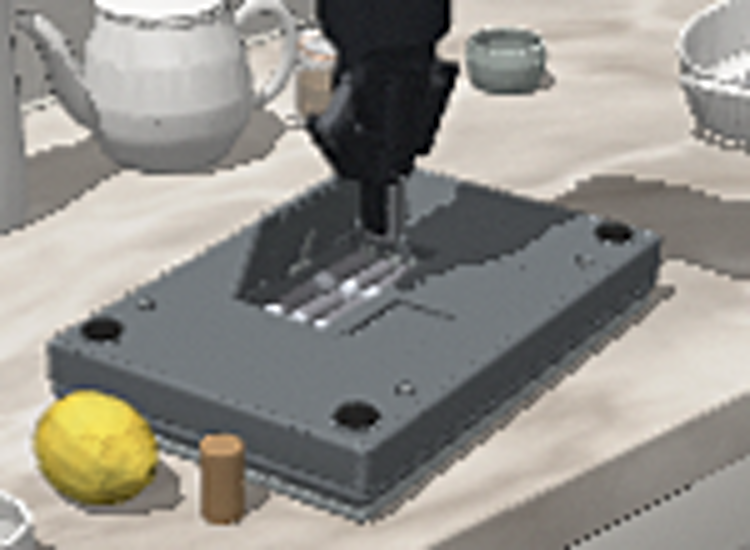

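Call:
arm_command(
  moves=[0,-0.008,0,0,0,-0.008,1,0,-0.008,0,0,0,0,1,0,-0.008,0,0,0,0,1,0,-0.008,0,0,0,0,1,0,-0.006,0,0,0,0,1,0,0,0,0,0,0,1],
)

```text
clock: 5.57
eef_pos: [0.5261, 0.0613, 0.2552]
tool_rot: [-0.558, 0.435, 0.559, 0.433]
ft_force: [1.0, -0.6, -0.3]
grip_width: -0.0001
```

Call:
arm_command(
  moves=[0,-0.006,0,0,0,0,1,0,-0.006,0,0,0,0,1,0,-0.004,0,0,0,0,1,0,0,0,0,0,0,1,0,0,0,0,0,0,1,0,0,0,0,0,0,1],
)

```text
clock: 6.07
eef_pos: [0.5436, 0.0661, 0.2546]
tool_rot: [-0.557, 0.435, 0.56, 0.432]
ft_force: [-0.7, 0.2, -0.3]
grip_width: 0.0001
```

Run:
```python
from h import *
plan(S(0.054,.0,.085))
i=cv2.cvtColor(bot.camera("scene"),cv2.COLOR_RGB2BGR)
cv2.imwrite("pics/s6z.png",cv2.resize(i[170:280,200:350],None,fx=5,fy=5,interpolation=cv2.INTER_CUBIC))
```

```text
tcp goal [0.5463 0.064  0.258 ] now [0.5436 0.0661 0.2546] d world [ 0.0026 -0.0021  0.0034]
shift tool now [-0.0034 -0.002  -0.0027] shift if aligned [-0.0034 -0.002  -0.0027] rotvec [ 0.0048  0.0006 -0.0048]
clock 6.0667 F [-0.7142  0.1903 -0.3254] j [ 0.121   0.4447 -0.1118  1.0192 -0.0001 -0.13  ] w 7.311428007692275e-05
```

View pics/s6z.png

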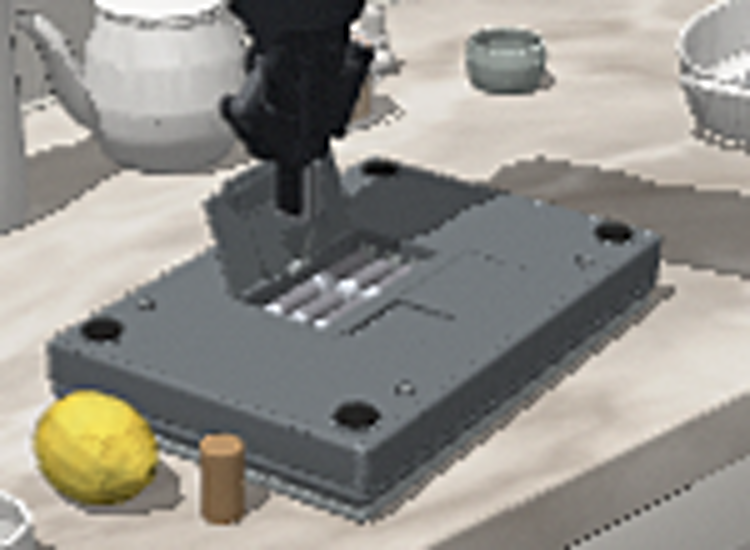

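The door has tipped over. I'll retreat away from it and check.

Call:
arm_command(
  moves=[0,0.015,0,0,0,0,1,0,0.025,0,0,0,0,1,-0.01,0.025,0,0,0,0,1,-0.03,0.02,0,0,0,0,1,-0.035,0.02,0,0,0,0,1,-0.035,0.02,0,0,0,0,1,0,0,0,0,0,0,1,0,0,0,0,0,0,1,0,0,0,0,0,0,1],
)

```text
clock: 6.87
eef_pos: [0.4149, 0.0332, 0.368]
tool_rot: [-0.557, 0.436, 0.56, 0.432]
ft_force: [0.5, 0.5, -0.4]
grip_width: -0.0001
```

Run:
```python
from h import *
for n in("scene","top"):
    i=cv2.cvtColor(bot.camera(n),cv2.COLOR_RGB2BGR);cv2.imwrite(f"pics/{n}7.png",i)
    c=i[170:280,200:350] if n=="scene" else i[155:270,130:335]
    cv2.imwrite(f"pics/{n}7z.png",cv2.resize(c,None,fx=3.9 if n=="top" else 5,fy=3.9 if n=="top" else 5,interpolation=cv2.INTER_CUBIC))
s=cv2.cvtColor(cv2.imread("pics/scene7.png"),cv2.COLOR_BGR2RGB)
bs=np.array(blobs(s,(205,195,335,265),50));print(bs);print(ray("scene",bs[:,:2],.0545))
# predicted pixels of free-edge corners for angles
c=bot.get_calibration("scene");T=np.linalg.inv(c["world_from_camera"])
for th in(1.2,1.57,1.8,2.0):
    for y in(-.061,.061):
        P=S(.0535-.063*np.cos(th),y,.05+.063*np.sin(th));q=T[:3,:3]@P+T[:3,3];q*=[1,-1,-1]
        uv=cv2.projectPoints(q[None],np.zeros(3),np.zeros(3),c["mtx"],c["dist"])[0].ravel();print(th,y,uv,(uv-[200,170])*5)
print(bot.get_obs()["ft_force"],bot.get_obs()["clock"])
```

```text
[[275.631  203.5746  13.    ]
 [322.2483 216.2331  22.    ]
 [220.0269 235.8716  24.    ]
 [271.0973 252.9866  30.    ]]
[[ 0.6111 -0.0634  0.0545]
 [ 0.4443 -0.1064  0.0545]
 [ 0.543   0.2101  0.0545]
 [ 0.3746  0.1672  0.0545]]
1.2 -0.061 [276.6453 199.6802] [383.2264 148.4008]
1.2 0.061 [252.9182 213.3048] [264.5908 216.5238]
1.57 -0.061 [270.4503 196.7115] [352.2514 133.5577]
1.57 0.061 [246.4752 210.0462] [232.3758 200.2309]
1.8 -0.061 [266.5789 196.17  ] [332.8947 130.8501]
1.8 0.061 [242.4829 209.3947] [212.4146 196.9737]
2.0 -0.061 [263.4003 196.5353] [317.0013 132.6766]
2.0 0.061 [239.2265 209.7128] [196.1324 198.5642]
[-0.1154 -0.7743 -0.359 ] 6.9667
```

View pics/scene7z.png

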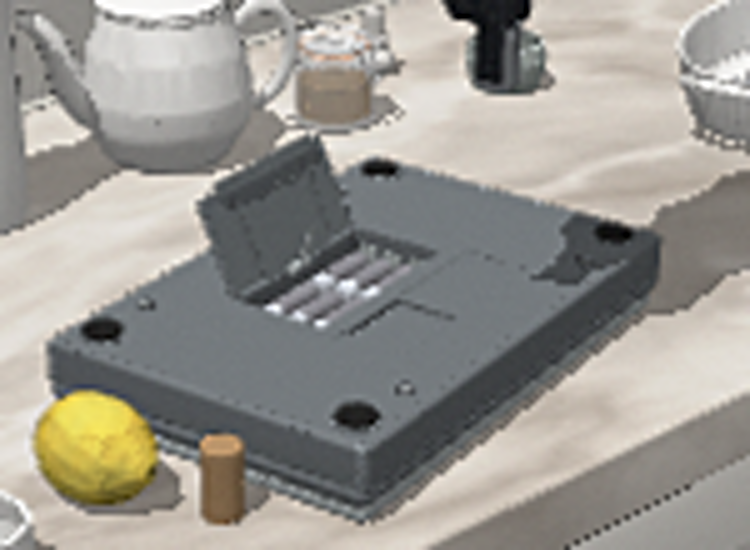

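View pics/top7z.png

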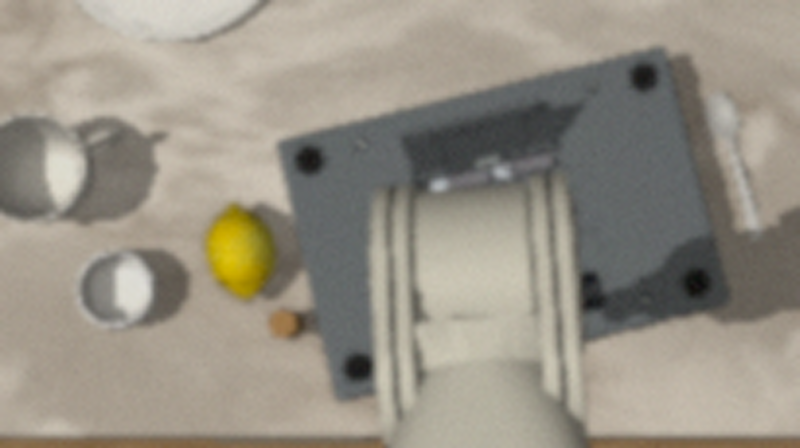

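The door's corners are at zoomed (197,203) and (317,137), against a prediction of (196,199) and (317,133) for 2.0 rad. The scale's feet are where they started to within about 1 mm.

```bash
python3 -c "
from workcell import bot
print(bot.job_done())"
```

```text
the job is handed in; nothing more can be done
None
```

The hatch door is fully open against its stop, and I handed the job in at about 7 s of the 64 s allowed. `job_done` gave no verdict.

- **Catch:** I found the pad's outline in the groove in the top and wrist views, about 31 mm from `groove_mid` towards the scale's +y. I felt for it there with the closed fingertips. It gave way like a spring at about 2 to 4 N, and the hatch sprang up at about 3.4 mm of press. I then let go, and the hatch stood ajar.
- **Door:** I pushed it over from its inner side with the fingertips, then drew the arm back clear.

**Last checks:**
- **Door angle:** the door's corners in the scene view match the positions predicted for 2.0 rad to within about 1 pixel.
- **Scale:** its feet are within about 1 mm of where they started.
- **Bystanders:** the lemon, cork, teaspoon, teacup and sugar bowl look unmoved. The honey jar was not checked in the last pictures, but the arm never went near it.
- **Robot:** the wrist force is near zero and the arm touches nothing.
- **Catch pad:** I did not measure its return separately; the finger had left it and nothing presses on it.

The top and scene cameras differed by 2 to 3 mm on the scale's position, which is about their calibration error. I used the mean.

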